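# Pack the motors into their case and lock the lid

## Robot

A 6-joint arm with a two-finger parallel gripper is mounted at the origin on a cart in front of the work surface, level with it; the furniture and walls round the work are solid. World frame = base frame: x ahead of the robot, y to its left, z up, the work surface at z = 0. Lengths are in m, angles in degrees, forces in N, time in s.
With the tool pointing down it reaches from about 0.3 to 0.775 m from the base axis. Payload 14.6 kg.
Tool frame: the origin (TCP) lies between the finger pads; the fingertips stand 11 mm ahead of it and the grasp point (between the pads) lies 8 mm behind it; z points along the fingers, y is the line along which they close (so a half turn about z gives the same grasp; the last joint's range is limited). The gripper opens to 85 mm and grips with 20 to 120 N. Pads are 22 mm wide; open, the fingers measure 114 mm over their backs; the gripper's body (76 mm by 85 mm) begins 54 mm behind the grasp point. The pads swing forward as they close: fully open they stand 13 mm farther back than shut.
Start: joints at [-70.222, 17.183, 87.147, -0, 75.671, -3.816], TCP at [0.22, -0.504, 0.242] pointing down, gripper open.
Joint ranges: [-173.82, 173.82], [-45.26, 126.66], [13.44, 144.39], [-59.66, 239.66], [0, 175.72], [-146.38, 146.38]. Speed limits (degrees/s): [127.2, 127.2, 147.25, 180, 180, 180].

## Interface

Orientations are given as [roll, pitch, yaw] about the fixed x, y, z axes, in that order (R = Rz(yaw) Ry(pitch) Rx(roll)).
In Python, from bench import telemetry, vision, workorder gives the robot as it stands.
- The arm moves only by the tool step_arm, never from a script. Its argument "deltas" is a list that holds one entry, the list of rows, each a list of 7 numbers: the closure in counts, from 0 (fully open) to 255 (shut), then the shift along the world's x, y, z in m, then the turn, a rotation vector about the world's x, y, z in degrees. In form: [[[claw, dx, dy, dz, wx, wy, wz], ...]]. A call has 1 to 20 rows; each row shifts and turns the commanded pose from where the row before left it; what a row does not reach is not made up. A row lasts 1/10 s, in which the tool goes at most 50 mm and 8.59 degrees, less where a joint would pass 70% of its speed; a pose out of reach is approached as far as the arm can. A call is refused whole if a number of a shift passes 0.05 or a number of a turn 8.59, either way. A call with a gripper value outside its range is refused whole. The fingers move at their own pace and stop on an object; "force" is the grip in N (left out, the last holds). Time passes only in rows, so rows that do not move let the fingers close. It gives the time, the measured TCP pose, the force, the opening and the grip force at its end, in the units of the state.
- telemetry.sense(): the state, without advancing time (a new reading comes with each control period).
- vision.camera(name): name is "scene" or "top" or "wrist"; returns a dict with "color" (420x560x3 uint8, blue, green, red), "K" (3x3 intrinsics, pixels), "xyz" and "rotation" of the camera in the world. Camera axes: x right, y up, looking along -z (the intrinsics and any distortion apply to the point x, -y, -z); pixel columns grow to the right and rows downward; lengths in m; the calibration is good to about 2 mm. The wrist camera is an equidistant fisheye: a pixel r from the principal point sees the ray r / f radians off the axis. A picture is of the moment at which its call begins. There is no depth.
- workorder.sign_off(): hands the job in; it is judged then, once.
The state is a dict: "time": time; "joint_pos": joint angles; "joint_vel": joint speeds; "joint_efforts": joint torques, N m; "tool_pos": TCP position; "orientation": TCP orientation; "contact_force": force on the tool from outside, world axes, zero at the start; "moment": the same for the moment, N m; "finger_gap": finger opening in m; "grip_force": force on a finger pad.
Only numpy, scipy, OpenCV 4.12 (cv2) and the standard library are available. Lean on these libraries where they do the work, as an engineer would, in place of code of your own. Each camera call takes 0.05 s, during which the arm holds its last target. There are 200 camera calls.

## Task

Clear out whatever has been left in the pockets of the grey motor case (a tape measure, a white carton) and set it down on the worktop beside the case, and lay every motor on the worktop into a pocket of its own. Only when all motors are in, shut the clear lid fully, and after that turn the red turnbutton a quarter turn, to its stop, so that it locks the lid. Leave the other things on the worktop where they are.

Things in the scene. Friction and masses are not known exactly. Their poses are not given: they have to be found in the camera images.
- case: grey motor case fixed to the worktop, 145 mm deep (x), 294 wide (y), rim 26 high, floor 6 thick. Origin: centre of its underside; +x points to the hinged back, -x to the turnbutton. Four pockets side by side along y, each 90 (x) x 50 (y) x 20 mm deep, 72 mm apart; their end walls stand 10 mm above the rim. Side ribs have a 38 mm finger gap at mid-length, down to the floor. Motors fit either way round.
- pocket_0 (a point): centre of pocket 0 (0 to 3 run from the case's -y end to its +y end), 22 mm above its floor: where a seated motor's middle is; axes as the case
- pocket_1 (a point): centre of pocket 1 (0 to 3 run from the case's -y end to its +y end), 22 mm above its floor: where a seated motor's middle is; axes as the case
- pocket_2 (a point): centre of pocket 2 (0 to 3 run from the case's -y end to its +y end), 22 mm above its floor: where a seated motor's middle is; axes as the case
- pocket_3 (a point): centre of pocket 3 (0 to 3 run from the case's -y end to its +y end), 22 mm above its floor: where a seated motor's middle is; axes as the case
- lid (a joint): angle of the clear hood lid with blue edging, hinged along the case's back rim: 0 = fully shut, about 1.6 = standing open. Stiff hinge (0.2 N m friction), stays where left. Shut, the hood stands 34 mm above the rim, reaches 125 mm from the hinge line to the front, 294 mm wide; a blue lip 4 mm thick runs along its front foot, 20 mm further. It does not strike the turnbutton.
- lid_hinge (a point): middle of the lid's hinge line, on the case's back rim, 26 mm above the worktop; the line runs along the case's y
- lid_edge (a point): middle of the upper front edge of the hood (moves with the lid): in the lid's own frame 125 mm from the hinge line and 34 mm above its rim plane; the point's z axis is the outward normal of the hood's flat top
- turnbutton (a joint): angle of the red turnbutton, counter-clockwise from above: 0 = lies along the case's y (lid free), 1.571 = stop, lies along the case's x with one end over the lid's blue lip (locked). Friction 0.05 N m; it stays where it is left
- turnbutton_pivot (a point): middle of the red turnbutton on its vertical pivot, 40 mm above the worktop, 22 mm in front of the case. The bar is 76 mm long, 16 mm wide, 12 mm high (34 to 46 mm above the worktop), pivoted at its middle on a dark bracket 33 mm high (46 mm wide)
- motor_a_center (a point): small grey DC motor lying on its side, can 44 mm diameter and 59 mm long with a black square flange (44 x 44 mm, 8 mm thick) round its shaft end, which keeps it from rolling, and a thin 5 mm shaft standing 16 mm out of that -x end (75 mm over all). Point: on its axis, half-way along the 75 mm, 22 mm up. x runs along the axis, shaft towards -x. Absent in some starts.
- motor_b_center (a point): small grey DC motor lying on its side, can 44 mm diameter and 59 mm long with a black square flange (44 x 44 mm, 8 mm thick) round its shaft end, which keeps it from rolling, and a thin 5 mm shaft standing 16 mm out of that -x end (75 mm over all). Point: on its axis, half-way along the 75 mm, 22 mm up. x runs along the axis, shaft towards -x. Absent in some starts.
- motor_c_center (a point): small grey DC motor lying on its side, can 44 mm diameter and 59 mm long with a black square flange (44 x 44 mm, 8 mm thick) round its shaft end, which keeps it from rolling, and a thin 5 mm shaft standing 16 mm out of that -x end (75 mm over all). Point: on its axis, half-way along the 75 mm, 22 mm up. x runs along the axis, shaft towards -x. Absent in some starts.
- motor_d_center (a point): small grey DC motor lying on its side, can 44 mm diameter and 59 mm long with a black square flange (44 x 44 mm, 8 mm thick) round its shaft end, which keeps it from rolling, and a thin 5 mm shaft standing 16 mm out of that -x end (75 mm over all). Point: on its axis, half-way along the 75 mm, 22 mm up. x runs along the axis, shaft towards -x. Absent in some starts.
- tape_measure_center (a point): yellow and black pocket tape measure, block 26 mm (x) x 38 mm (y) x 38 mm high with a small hook end, left standing in a pocket with its y along the pocket. Point: centre of the block, 19 mm above its underside. Absent in some starts.
- carton_center (a point): small open white carton, 35 mm (x) x 50 mm (y) x 55 mm high, its thin flap above the +x side, left standing in a pocket with its y along the pocket. Point: centre of the box, 27 mm above its underside. Absent in some starts.
- bearing: ball bearing 38 mm diameter, 11 mm high, a bystander lying on the worktop, to be left alone. Origin: centre of its underside
- alu_block: aluminium block 34 x 60 x 14 mm, a bystander lying on the worktop, to be left alone. Origin: centre of its underside
- battery: dark block battery 26 x 51 x 17 mm, a bystander lying on the worktop, to be left alone. Origin: centre of its underside
- sanding_block: grey sanding block 50 x 75 x 26 mm, a bystander lying on the worktop, to be left alone. Origin: centre of its underside
- tap_handle: tap wrench 57 x 83 x 17 mm, a bystander lying on the worktop, to be left alone. Origin: centre of its underside

How it is judged (in metres and radians):
On the way, in this order (a step that is already met when the one before it is completed fails the run):
1. every motor lies in a pocket of its own and the strays are out of the case ((distance between motor_a_center and pocket_0 below 0.012 m or distance between motor_a_center and pocket_1 below 0.012 m or distance between motor_a_center and pocket_2 below 0.012 m or distance between motor_a_center and pocket_3 below 0.012 m) and angle between the x axis of each of motor_a_center, motor_b_center, motor_c_center, motor_d_center and the x axis of case, either way round below 0.2 rad and (distance between motor_b_center and pocket_0 below 0.012 m or distance between motor_b_center and pocket_1 below 0.012 m or distance between motor_b_center and pocket_2 below 0.012 m or distance between motor_b_center and pocket_3 below 0.012 m) and (distance between motor_c_center and pocket_0 below 0.012 m or distance between motor_c_center and pocket_1 below 0.012 m or distance between motor_c_center and pocket_2 below 0.012 m or distance between motor_c_center and pocket_3 below 0.012 m) and (distance between motor_d_center and pocket_0 below 0.012 m or distance between motor_d_center and pocket_1 below 0.012 m or distance between motor_d_center and pocket_2 below 0.012 m or distance between motor_d_center and pocket_3 below 0.012 m) and (x of tape_measure_center in the frame of case below -0.14 m or x of tape_measure_center in the frame of case above 0.1 m or y of tape_measure_center in the frame of case below -0.165 m or y of tape_measure_center in the frame of case above 0.165 m) and height (world z) of each of tape_measure_center, carton_center below 0.05 m and (x of carton_center in the frame of case below -0.14 m or x of carton_center in the frame of case above 0.1 m or y of carton_center in the frame of case below -0.165 m or y of carton_center in the frame of case above 0.165 m)), for 0.2 s.
2. the lid is shut ((distance between motor_a_center and pocket_0 below 0.012 m or distance between motor_a_center and pocket_1 below 0.012 m or distance between motor_a_center and pocket_2 below 0.012 m or distance between motor_a_center and pocket_3 below 0.012 m) and angle between the x axis of each of motor_a_center, motor_b_center, motor_c_center, motor_d_center and the x axis of case, either way round below 0.2 rad and (distance between motor_b_center and pocket_0 below 0.012 m or distance between motor_b_center and pocket_1 below 0.012 m or distance between motor_b_center and pocket_2 below 0.012 m or distance between motor_b_center and pocket_3 below 0.012 m) and (distance between motor_c_center and pocket_0 below 0.012 m or distance between motor_c_center and pocket_1 below 0.012 m or distance between motor_c_center and pocket_2 below 0.012 m or distance between motor_c_center and pocket_3 below 0.012 m) and (distance between motor_d_center and pocket_0 below 0.012 m or distance between motor_d_center and pocket_1 below 0.012 m or distance between motor_d_center and pocket_2 below 0.012 m or distance between motor_d_center and pocket_3 below 0.012 m) and value of joint lid below 0.05 rad), for 0.2 s.
3. the turnbutton is turned over the lip of the shut lid (value of joint lid below 0.05 rad and value of joint turnbutton above 1.35 rad), for 0.2 s.
At the end, for the whole second after the job is handed in: Every motor is in a pocket (middle within 12 mm of the pocket's point, axis within 0.2 rad), lid under 0.05 rad, turnbutton over 1.35 rad, the strays rest on the worktop clear of the case (middle below 50 mm, outside its outline), and no bystander has moved over 30 mm (all of step 1 and all of step 3 and distance of each of bearing, alu_block, battery, sanding_block, tap_handle from where it was at the start of the episode below 0.03 m); the robot touches nothing.
Of motor_a, motor_b, motor_c, motor_d only 3 to 4 are there at a start; the rules pass over those that are not, and their reading is None.
Of tape_measure, carton only 1 to 2 are there at a start; the rules pass over those that are not, and their reading is None.
At some moment in a run one of motor_a, motor_b, motor_c, motor_d may be knocked a few centimetres aside while the robot is not near it.
Once in a run the grip may slacken for a moment while it holds something.
It also fails if it takes over 208 s, if anything falls off the work surface, if the arm or the gripper's body presses on something with over 40 N, if the wrist force passes 120 N, or if a joint passes its speed limit or range.

## Working session

There is one attempt and no reset: what is moved stays moved. The work goes in short steps, Python scripts to look and compute and a tool call to move; the robot and the scene stay as the last step left them, time stands still between calls to the robot, and variables do not carry over. Pictures are saved under pics/ and viewed, at most 14 in all, crops included, and the job is handed in when it is done.

Besides the shell and the picture viewer there is one more tool, called after "Emit:" in YAML: its name, and indented under it one key for each argument. step_arm: Moves the arm, as the interface text tells. Its arguments: {"type":"object","properties":{"deltas":{"type":"array","items":{"type":"array","items":{"type":"array","items":{"type":"number"}}}},"force":{"type":"number"}},"required":["deltas"]}

```bash
mkdir -p pics
cat > h.py <<'E'
import numpy as np, cv2
from bench import telemetry, vision, workorder
def cam(n):
    return vision.camera(n)
def save(c,f): cv2.imwrite('pics/'+f,c['color'])
def ray(c,u,v,fish=False):
    K=np.array(c['K']);x=(u-K[0,2])/K[0,0];y=(v-K[1,2])/K[1,1]
    if fish:
        r=np.hypot(x,y);d=np.array([x/r*np.sin(r),-y/r*np.sin(r),-np.cos(r)]) if r>1e-9 else np.array([0,0,-1.])
    else: d=np.array([x,-y,-1.])
    return np.array(c['xyz']),np.array(c['rotation'])@d
def hit(c,u,v,z,fish=False):
    o,d=ray(c,u,v,fish);return o+d*(z-o[2])/d[2]
def proj(c,p):
    K=np.array(c['K']);q=np.array(c['rotation']).T@(np.array(p)-np.array(c['xyz']))
    return K[0,0]*q[0]/-q[2]+K[0,2],K[1,1]*-q[1]/-q[2]+K[1,2]
E
python3 - <<'E'
from h import *
for n in('top','scene'):
    c=cam(n);save(c,n+'0.png');np.save(n+'0.npy',c,allow_pickle=True);print(n,c['xyz'],np.round(c['rotation'],3),c['K'])
print(telemetry.sense())
E
```

```text
top [0.38727619 0.10710742 1.61593038] [  5.486  -0.497 -88.669] [[486.67068377   0.         276.53090112]
 [  0.         486.67068377 215.00950089]
 [  0.           0.           1.        ]]
scene [-0.17563196  0.57274874  0.92975913] [  45.977   -0.863 -121.517] [[442.63266113   0.         272.47625324]
 [  0.         442.63266113 209.37305629]
 [  0.           0.           1.        ]]
{'time': 0.1, 'joint_pos': array([-7.02210956e+01,  1.72114758e+01,  8.71778405e+01, -1.81846729e-03,
        7.56703804e+01, -3.81797114e+00]), 'joint_vel': array([ 0.01844094, -0.18825246, -0.16647881, -0.05253027, -0.01852699,
        0.13595458]), 'joint_efforts': array([ 4.77015910e-04, -5.44386506e+01, -3.62369800e+01, -3.98917763e-06,
        3.06173177e-03, -1.86564300e-06]), 'tool_pos': array([ 0.220067  , -0.50382898,  0.24177923]), 'orientation': array([-1.79940318e+02, -2.21750625e-03,  2.35973254e+01]), 'contact_force': array([-0.3478903 , -0.64082117, -0.37937187]), 'moment': array([ 0.03127303,  0.02757029, -0.04330604]), 'grip_force': 0.0, 'finger_gap': 0.08536878838468531}
```

Run:
```python
s=open('h.py').read()
s=s.replace("    return vision.camera(n)","    c=vision.camera(n);c['rotation']=Rot.from_euler('xyz',c['rotation'],degrees=True).as_matrix();return c").replace("import numpy as np, cv2","import numpy as np, cv2\nfrom scipy.spatial.transform import Rotation as Rot")
open('h.py','w').write(s)
```

```text
(no output)
```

View pics/top0.png

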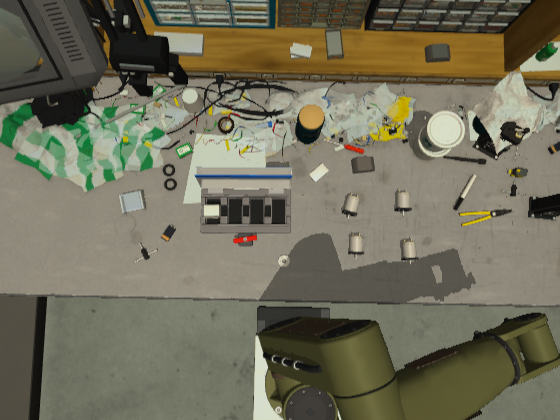

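View pics/scene0.png

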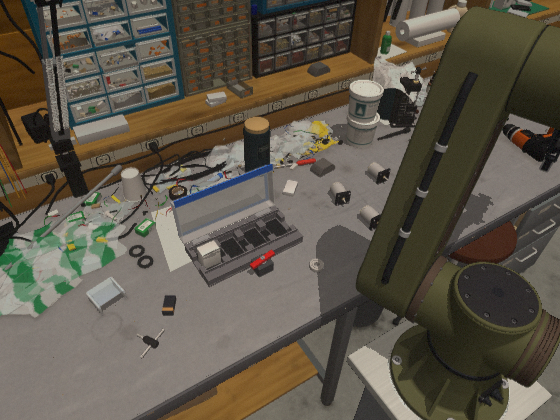

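The top view shows the case around (245,208) with the lid standing open, a carton in the leftmost pocket (212,211) and the red turnbutton at (245,239). There are four motors, at (352,203), (403,200), (357,243) and (409,249), and the bearing is at (284,260). I'll enlarge that area.

Run:
```python
from h import *
c=cam('top');save(c,'t1.png')
im=c['color'][155:275,190:440];cv2.imwrite('pics/t1c.png',cv2.resize(im,None,fx=3.2,fy=3.2,interpolation=cv2.INTER_CUBIC))
hsv=cv2.cvtColor(c['color'],cv2.COLOR_BGR2HSV)
def blobs(m,z,a=20):
    n,l,s,ce=cv2.connectedComponentsWithStats(m.astype(np.uint8))
    for i in range(1,n):
        if s[i,4]>a and 150<ce[i][1]<290 and 100<ce[i][0]<450:
            pts=np.argwhere(l==i)[:,::-1].astype(np.float32);r=cv2.minAreaRect(pts)
            print(s[i],np.round(ce[i],1),np.round(hit(c,*ce[i],z),3),np.round(r,1) if 0 else r)
print('red');blobs((hsv[...,1]>180)&((hsv[...,0]<8)|(hsv[...,0]>172))&(hsv[...,2]>90),.046)
print('blue');blobs((hsv[...,1]>140)&(hsv[...,0]>100)&(hsv[...,0]<125)&(hsv[...,2]>80),.17)
print('dark');blobs(hsv[...,2]<45,.006)
```

```text
red
[246 235  11   7  50] [251.3 237.7] [0.463 0.177 0.046] ((250.8648681640625, 237.68919372558594), (4.93196964263916, 10.685934066772461), 80.53767395019531)
[234 237  10   6  45] [238.4 239.8] [0.455 0.218 0.046] ((238.5, 239.5), (5.0, 9.0), 90.0)
blue
[195 175  97   3 249] [246.6 175.9] [0.642 0.19  0.17 ] ((243.0, 176.0), (96.0, 2.0), 0.0)
dark
[163 165  12  11  52] [168.7 170.1] [0.685 0.461 0.006] ((168.5, 170.0), (10.0, 11.0), 90.0)
[165 179  12  11  51] [170.2 183.9] [0.638 0.454 0.006] ((170.5, 184.0), (11.0, 10.0), 0.0)
[207 200  13   5  53] [213.1 201.5] [0.582 0.309 0.006] ((213.0, 202.0), (4.0, 12.0), 90.0)
[229 200  13  24 296] [234.7 211.4] [0.551 0.236 0.006] ((235.0, 211.5), (23.0, 12.0), 90.0)
[251 200  12  24 288] [256.5 211.5] [0.552 0.164 0.006] ((256.5, 211.5), (23.0, 11.0), 90.0)
[272 200  13  24 312] [278.  211.5] [0.554 0.092 0.006] ((278.0, 211.5), (23.0, 12.0), 90.0)
[221 206   6  10  58] [223.6 210.7] [0.552 0.273 0.006] ((223.5, 210.5), (9.0, 5.0), 90.0)
[243 206   6  10  60] [245.5 210.5] [0.555 0.2   0.006] ((245.5, 210.5), (9.0, 5.0), 90.0)
[265 206   6  10  60] [267.5 210.5] [0.557 0.127 0.006] ((267.5, 210.5), (9.0, 5.0), 90.0)
[395 208  14   3  32] [401.5 209. ] [ 0.572 -0.319  0.006] ((401.5, 209.0), (2.0, 13.0), 90.0)
[342 210  12   6  29] [348.  212.6] [ 0.556 -0.141  0.006] ((347.6509094238281, 212.47171020507812), (11.675647735595703, 3.0219318866729736), 15.945395469665527)
[207 218  13   6  66] [213.1 221. ] [0.517 0.307 0.006] ((213.0, 220.5), (5.0, 12.0), 90.0)
[164 226  11  12  69] [169.1 231.4] [0.479 0.451 0.006] ((169.0441131591797, 231.42645263671875), (7.374438762664795, 9.260923385620117), 30.963756561279297)
[142 249   7  10  41] [144.8 253.4] [0.405 0.527 0.006] ((144.8000030517578, 253.10003662109375), (9.838699340820312, 4.0249223709106445), 63.43495178222656)
```

View pics/t1c.png

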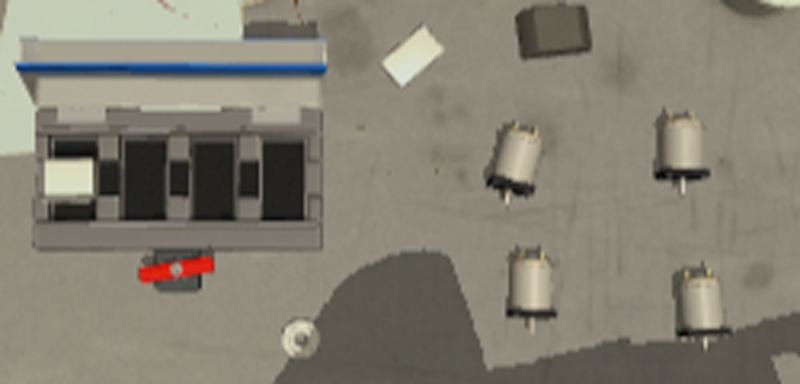

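The crop shows one stray, the carton in pocket 3 (+y end), with pockets 0 to 2 empty. All four motors lie roughly along x. Next I'll move over the motors for a wrist view.

Emit:
step_arm:
  deltas:
    - [[0, 0.03, 0.03, 0.01, 0, 0, -3], [0, 0.04, 0.04, 0.01, 0, 0, -4], [0, 0.04, 0.04, 0.01, 0, 0, -4], [0, 0.04, 0.04, 0.01, 0, 0, -4], [0, 0.04, 0.04, 0.01, 0, 0, -4], [0, 0.04, 0.04, 0.01, 0, 0, -4.6], [0, 0.03, 0.03, 0, 0, 0, 0], [0, 0, 0.005, 0, 0, 0, 0], [0, 0, 0, 0, 0, 0, 0], [0, 0, 0, 0, 0, 0, 0]]

```text
time: 1.15
tool_pos: [0.4536, -0.2656, 0.2956]
orientation: [-180.0, 0.0, -0.0]
contact_force: [0.4, 1.2, -0.0]
finger_gap: 0.085
grip_force: 0.0
```

Run:
```python
from h import *
c=cam('wrist');save(c,'w1.png');print(c['xyz'],np.round(c['rotation'],3),c['K'])
for n in ((.58,-.15,.022),(.585,-.32,.022),(.45,-.17,.022),(.43,-.34,.022)):
    q=c['rotation'].T@(np.array(n)-c['xyz']);th=np.arctan2(np.hypot(q[0],q[1]),-q[2]);s=th/np.hypot(q[0],q[1]);print(c['K'][0][0]*q[0]*s+c['K'][0][2],-c['K'][0][0]*q[1]*s+c['K'][1][2])
```

```text
[ 0.52923901 -0.26533418  0.42702405] [[ 0.     0.955  0.297]
 [-1.     0.    -0.001]
 [-0.001 -0.297  0.955]] [[325.1922621    0.         275.68135174]
 [  0.         325.1922621  214.80965421]
 [  0.           0.           1.        ]]
183.9136952686258 79.76401759406684
320.8087802092572 73.11148770573439
202.18343935373537 180.131010456448
333.79648268097384 195.10170166338548
```

View pics/w1.png

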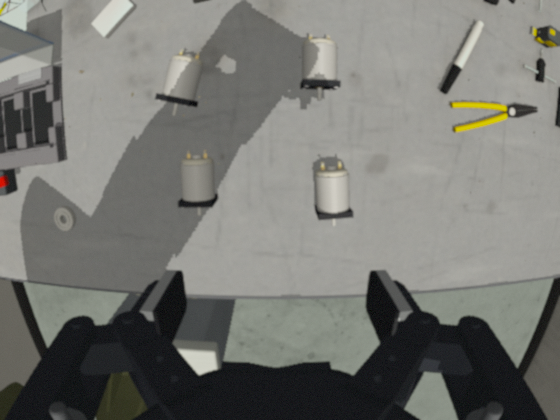

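The wrist view shows four motors with flanges at about A(177,99), B(321,86), C(198,201) and D(334,214). Each shaft points to the image bottom (-x).

Run:
```python
from h import *
c=cam('wrist');g=cv2.cvtColor(c['color'],cv2.COLOR_BGR2GRAY)
for n,(u,v) in dict(A=(177,99),B=(321,86),C=(198,201),D=(334,214)).items():
    m=np.zeros_like(g);m[v-14:v+15,u-30:u+31]=(g[v-14:v+15,u-30:u+31]<48)
    k,l,s,ce=cv2.connectedComponentsWithStats(m);i=1+np.argmax(s[1:,4])
    pts=np.argwhere(l==i)[:,::-1].astype(np.float32)
    b=cv2.boxPoints(cv2.minAreaRect(pts));(cx,cy),(w,h),a=cv2.minAreaRect(pts)
    e=[b[1]-b[0],b[2]-b[1]];d=max(e,key=np.linalg.norm);d=d*np.sign(d[0])/2
    z=.044
    L=hit(c,cx-d[0],cy-d[1],z,1);R=hit(c,cx+d[0],cy+d[1],z,1);f=hit(c,cx,cy,z,1)
    t=(L-R)/np.linalg.norm(L-R); yaw=np.degrees(np.arctan2(-t[0],t[1]))
    ax=np.array([t[1],-t[0],0])
    print(n,s[i],'width',np.linalg.norm(L-R),'thick',min(w,h),'flange',f.round(4),'yaw',yaw.round(1),'centre',(f+ax*.0175)[:2].round(4))
```

```text
A [164  97  33   9 128] width 0.041544783029985106 thick 4.274373531341553 flange [ 0.5519 -0.1513  0.044 ] yaw -13.0 centre [ 0.569  -0.1552]
B [301  80  31   9 168] width 0.03530093592931145 thick 7.219818115234375 flange [ 0.5685 -0.3118  0.044 ] yaw -0.8 centre [ 0.586  -0.3121]
C [179 195  38  12 176] width 0.049648982270615746 thick 9.475231170654297 flange [ 0.4264 -0.1682  0.044 ] yaw 7.7 centre [ 0.4437 -0.1659]
D [316 209   6   6  14] width 0.008260187551237927 thick 2.654954195022583 flange [ 0.4136 -0.317   0.044 ] yaw -38.7 centre [ 0.4272 -0.3279]
```

Emit:
step_arm:
  deltas:
    - [[0, 0, 0.035, -0.04, 0, 0, 0], [0, -0.01, 0.035, -0.05, 0, 0, 0], [0, 0, 0.03, -0.05, 0, 0, 0], [0, 0, 0, -0.006, 0, 0, 0], [0, 0, 0, 0, 0, 0, 0], [0, 0, 0, 0, 0, 0, 0]]

```text
time: 1.85
tool_pos: [0.4467, -0.1794, 0.1704]
orientation: [179.9, -0.1, -0.1]
contact_force: [0.0, -0.1, 0.0]
finger_gap: 0.0855
grip_force: 0.0
```

```bash
cat >> h.py <<'E'
def motor(c,near,zf=.044,th=50,r=.06):
    """flange of the motor nearest 'near' (x,y) in a wrist view: dark long blob"""
    g=cv2.cvtColor(c['color'],cv2.COLOR_BGR2GRAY);m=(g<th).astype(np.uint8);m[330:]=0
    m=cv2.morphologyEx(m,cv2.MORPH_OPEN,np.ones((3,3)))
    k,l,s,ce=cv2.connectedComponentsWithStats(m)
    for i in range(1,k):
        if s[i,4]<60: continue
        f=hit(c,*ce[i],zf,True)
        if np.hypot(f[0]+.0175-near[0],f[1]-near[1])>r: continue
        pts=np.argwhere(l==i)[:,::-1].astype(np.float32)
        b=cv2.boxPoints(cv2.minAreaRect(pts));e=[(b[0]+b[1])/2,(b[1]+b[2])/2,(b[2]+b[3])/2,(b[3]+b[0])/2]
        p,q=(e[0],e[2]) if np.linalg.norm(e[0]-e[2])>np.linalg.norm(e[1]-e[3]) else (e[1],e[3])
        L=hit(c,*p,zf,True);R=hit(c,*q,zf,True)
        if L[1]<R[1]: L,R=R,L
        t=(L-R)/np.linalg.norm(L-R);f=(L+R)/2;ax=np.array([t[1],-t[0],0])
        print(s[i],'w',np.linalg.norm(L-R).round(4),'thick',min(cv2.minAreaRect(pts)[1]),'fl',f.round(4),'yaw',np.degrees(np.arctan2(-t[0],t[1])).round(1),'ctr',(f+ax*.0175)[:2].round(4))
E
python3 - <<'E'
from h import *
c=cam('wrist');save(c,'w2.png');print(telemetry.sense()['tool_pos']);motor(c,(.444,-.166))
E
```

```text
[ 0.44675748 -0.1793649   0.17046517]
[233 227  11  12 101] w 0.01 thick 10.0 fl [ 0.4267 -0.1469  0.044 ] yaw 87.8 ctr [ 0.4274 -0.1294]
```

View pics/w2.png

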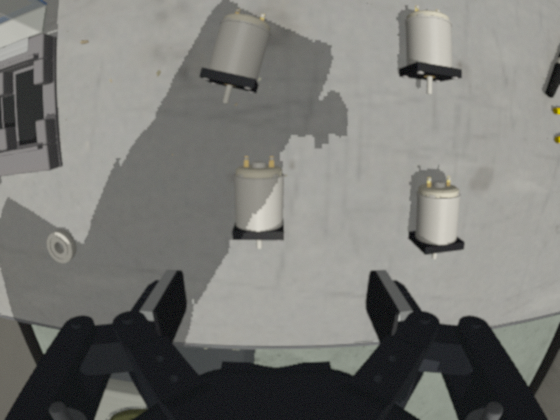

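The view shows C's flange at (233..284, 233), D's at (410..463, 242), A's at (201..257, 80) and B's at (400..461, 71). I'll cast rays through these.

Run:
```python
from h import *
c=cam('wrist')
g=cv2.cvtColor(c['color'],cv2.COLOR_BGR2GRAY)
print(g[222:246,258]);print(g[234,225:292:3])
for n,p,q in (('C',(233,234),(284,233)),('A',(202,72),(258,83)),('B',(400,68),(461,68)),('D',(410,239),(463,241))):
    for z in(.044,):
        L=hit(c,*p,z,1);R=hit(c,*q,z,1);t=(L-R)/np.linalg.norm(L-R);f=(L+R)/2;ax=np.array([t[1],-t[0],0])
        print(n,np.linalg.norm(L-R).round(4),f.round(4),np.degrees(np.arctan2(-t[0],t[1])).round(1),(f+ax*.0175)[:2].round(4))
```

```text
[213 213 212 213 212 214 213 212 198 158  99  64  63  64  63  63  67 109
 157 184 192 195 195 196]
[109 109  95  32  32  30  50  60  64  63  62  63  63  64  65  64  66  63
  65  69 153 157 162]
C 0.0434 [ 0.4259 -0.1642  0.044 ] 1.3 [ 0.4434 -0.1638]
A 0.0457 [ 0.5551 -0.143   0.044 ] -13.6 [ 0.5721 -0.1472]
B 0.0602 [ 0.5717 -0.3101  0.044 ] 7.9 [ 0.589  -0.3077]
D 0.0595 [ 0.4177 -0.3301  0.044 ] -3.5 [ 0.4352 -0.3311]
```

Emit:
step_arm:
  deltas:
    - [[0, -0.002, 0.015, -0.03, 0, 0, 0], [0, 0, 0, -0.035, 0, 0, 0], [0, 0, 0, -0.035, 0, 0, 0], [0, 0, 0, -0.035, 0, 0, 0], [0, 0, 0, -0.02, 0, 0, 0], [0, 0, 0, 0, 0, 0, 0], [255, 0, 0, 0, 0, 0, 0], [255, 0, 0, 0, 0, 0, 0], [255, 0, 0, 0, 0, 0, 0], [255, 0, 0, 0, 0, 0, 0], [255, 0, 0, 0, 0, 0, 0], [255, 0, 0, 0, 0, 0, 0], [255, 0, 0, 0, 0, 0, 0]]
  force: 60

```text
time: 3.25
tool_pos: [0.4449, -0.1633, 0.0155]
orientation: [179.9, -0.1, 0.0]
contact_force: [-3.4, 0.7, 11.2]
finger_gap: 0.0424
grip_force: 59.2
```

Emit:
step_arm:
  deltas:
    - [[255, 0, 0, 0.03, 0, 0, 0], [255, 0, 0, 0.03, 0, 0, 4], [255, 0, 0, 0.03, 0, 0, 8], [255, 0, 0, 0.03, 0, 0, 8], [255, 0, 0.02, 0.03, 0, 0, 8], [255, 0.01, 0.025, 0, 0, 0, 8], [255, 0.01, 0.025, 0, 0, 0, 8], [255, 0.01, 0.025, 0, 0, 0, 8], [255, 0.01, 0.025, 0, 0, 0, 8], [255, 0.01, 0.025, 0, 0, 0, 8], [255, 0.01, 0.025, 0, 0, 0, 8], [255, 0.01, 0.025, 0, 0, 0, 8], [255, 0.01, 0.025, 0, 0, 0, 8], [255, 0.01, 0.025, 0, 0, 0, 8], [255, 0.01, 0.025, 0, 0, 0, 8], [255, 0, 0.025, 0, 0, 0, 8], [255, 0, 0.025, 0, 0, 0, 8], [255, 0, 0.025, 0, 0, 0, 8], [255, 0, 0.02, 0, 0, 0, 8], [255, 0, 0.02, 0, 0, 0, 8]]

```text
time: 5.25
tool_pos: [0.5439, 0.223, 0.1645]
orientation: [180.0, 0.0, 148.3]
contact_force: [-0.7, -0.1, -2.1]
finger_gap: 0.0421
grip_force: 62.4
```

Emit:
step_arm:
  deltas:
    - [[255, 0, 0.02, 0, 0, 0, 8], [255, 0, 0.02, 0, 0, 0, 8], [255, 0, 0, 0, 0, 0, 8], [255, 0, 0, 0, 0, 0, 8], [255, 0, 0, 0, 0, 0, 4], [255, 0, 0, 0, 0, 0, 0], [255, 0, 0, 0, 0, 0, 0]]

```text
time: 5.95
tool_pos: [0.5441, 0.262, 0.1643]
orientation: [180.0, 0.0, -176.1]
contact_force: [0.1, 0.0, -1.5]
finger_gap: 0.0423
grip_force: 62.4
```

Run:
```python
from h import *
c=cam('wrist');save(c,'w3.png');print(telemetry.sense()['tool_pos'],telemetry.sense()['joint_pos'],c['xyz'])
np.savez('w3.npz',**c)
```

```text
[0.54410406 0.26196772 0.16418616] [ 2.22346912e+01  2.80059460e+01  8.28784806e+01 -3.81534563e-04
  6.90994186e+01 -7.16323883e+01] [0.46848192 0.25716583 0.29568981]
```

View pics/w3.png

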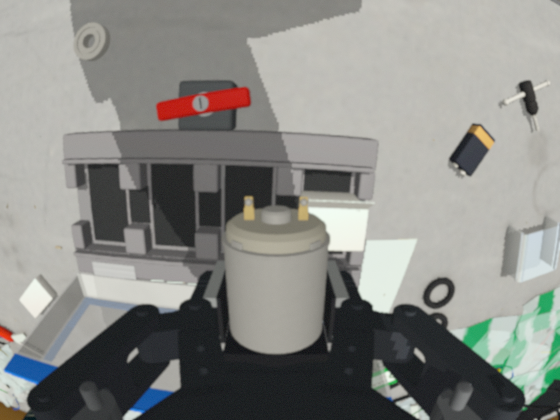

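The view shows the case front rim running from (63,134) to (378,141), the pivot at (201,103), the rib finger gaps and the carton at right (335,230). The motor is held well.

Run:
```python
from h import *
c=dict(np.load('w3.npz'))
P=lambda u,v,z:hit(c,u,v,z,1).round(4)
print('front corners',P(63,134,.026),P(378,141,.026))
print('back-left',P(78,275,.026))
print('pivot',P(201,103,.046),'ends',P(157,112,.046),P(250,97,.046))
for n,a,b in(('p0',90,129),('p1',152,195),('p2',224,273)):print(n,P(a,166,.026),P(b,166,.026),P(a,245,.006),P(b,245,.006))
print('gaps mid rib',P(139,207,.006),P(210,207,.006))
g=cv2.cvtColor(c['color'],cv2.COLOR_BGR2GRAY)
print('col139',g[150:275:3,139]);print('row',g[200,60:225:3])
print('carton',P(300,205,.061),P(369,208,.061),P(364,250,.061))
```

```text
front corners [0.485  0.0552 0.026 ] [0.4804 0.3458 0.026 ]
back-left [0.6341 0.0552 0.026 ]
pivot [0.4601 0.1997 0.046 ] ends [0.4674 0.1637 0.046 ] [0.4543 0.2372 0.046 ]
p0 [0.516  0.0868 0.026 ] [0.5152 0.1293 0.026 ] [0.606  0.0647 0.006 ] [0.6011 0.1143 0.006 ]
p1 [0.5146 0.1521 0.026 ] [0.5131 0.1917 0.026 ] [0.5986 0.1408 0.006 ] [0.5945 0.1867 0.006 ]
p2 [0.5119 0.2169 0.026 ] [0.5095 0.2581 0.026 ] [0.5922 0.2157 0.006 ] [0.5887 0.2632 0.006 ]
gaps mid rib [0.5592 0.1291 0.006 ] [0.5546 0.2017 0.006 ]
col139 [108 110 104  96 100  88  90  91  91  94  96  98 101  75  52  60  58  60
  59  59  60  58  60  60  77  90 104 157 161 159 159 160 159 160 153 109
 109 156 158 160 159 159]
row [187 186 184 187 188 186 167 158 159 159 117  59  59  57  59  57  62  60
  59  60  60  58 110 110  57  60  61  59  58  59 128  50  46  42  41  38
  40  41  38  39  37  41  37  40  43  80  79  41  41  36  38  39  39  43
 100]
carton [0.5322 0.2802 0.061 ] [0.5308 0.334  0.061 ] [0.5659 0.3355 0.061 ]
```

Emit:
step_arm:
  deltas:
    - [[255, 0.004, -0.03, 0, 0, 0, -2.6], [255, 0.004, -0.03, 0, 0, 0, 0], [255, 0.003, -0.03, 0, 0, 0, 0], [255, 0, -0.0065, -0.02, 0, 0, 0], [255, 0, 0, -0.03, 0, 0, 0], [255, 0, 0, -0.03, 0, 0, 0], [255, 0, 0, -0.02, 0, 0, 0], [255, 0, 0, 0, 0, 0, 0], [255, 0, 0, 0, 0, 0, 0], [255, 0, 0, 0, 0, 0, 0]]

```text
time: 7.0
tool_pos: [0.5559, 0.1657, 0.0655]
orientation: [180.0, 0.1, -178.6]
contact_force: [0.5, -0.3, -1.4]
finger_gap: 0.0416
grip_force: 62.2
```

Run:
```python
from h import *
c=cam('wrist');save(c,'w4.png');print(telemetry.sense()['tool_pos'],c['xyz'])
np.savez('w4.npz',**c)
```

```text
[0.55581304 0.1656962  0.06540549] [0.47984537 0.16412698 0.19671191]
```

View pics/w4.png

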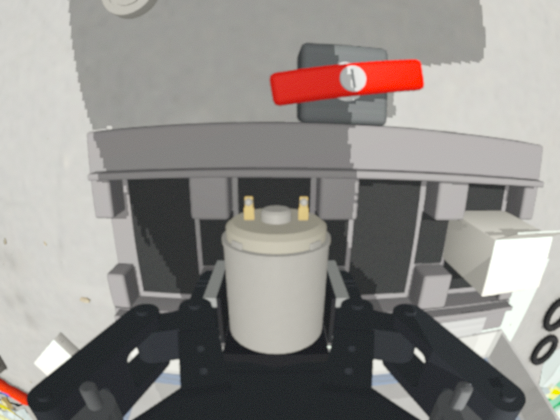

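Motor C is centred over pocket 1: its centre is at u=276, and the rib edges are at 232 and 320. I'm lowering it.

Emit:
step_arm:
  deltas:
    - [[255, 0, 0, -0.015, 0, 0, 0], [255, 0, 0, -0.015, 0, 0, 0], [255, 0, 0, -0.007, 0, 0, 0], [255, 0, 0, -0.005, 0, 0, 0], [255, 0, 0, 0, 0, 0, 0], [255, 0, 0, 0, 0, 0, 0]]

```text
time: 7.65
tool_pos: [0.5552, 0.1655, 0.0217]
orientation: [-180.0, -0.0, -178.6]
contact_force: [-0.2, -0.6, -1.9]
finger_gap: 0.0419
grip_force: 62.3
```

Emit:
step_arm:
  deltas:
    - [[85, 0, 0, 0, 0, 0, 0], [85, 0, 0, 0, 0, 0, 0], [85, 0, 0, 0, 0, 0, 0], [85, 0, 0, 0, 0, 0, 0], [85, 0, 0, 0.02, 0, 0, 0], [85, 0, 0, 0.03, 0, 0, 0], [40, 0, 0, 0.03, 0, 0, 0], [0, 0, 0.025, 0.03, 0, 0, 0], [0, 0, 0.03, 0.03, 0, 0, 0], [0, 0, 0.03, 0, 0, 0, 0], [0, 0, 0.02, 0, 0, 0, 0], [0, 0, 0, 0, 0, 0, 0], [0, 0, 0, 0, 0, 0, 0], [0, 0, 0, 0, 0, 0, 0]]

```text
time: 9.05
tool_pos: [0.5552, 0.2696, 0.1618]
orientation: [-180.0, -0.0, -178.6]
contact_force: [1.0, 0.2, -0.3]
finger_gap: 0.085
grip_force: 0.0
```

Run:
```python
from h import *
c=cam('wrist');save(c,'w5.png');print(telemetry.sense()['tool_pos'],c['xyz'])
np.savez('w5.npz',**c)
```

```text
[0.5552731  0.26955656 0.16181416] [0.47952547 0.26817955 0.29317598]
```

View pics/w5.png

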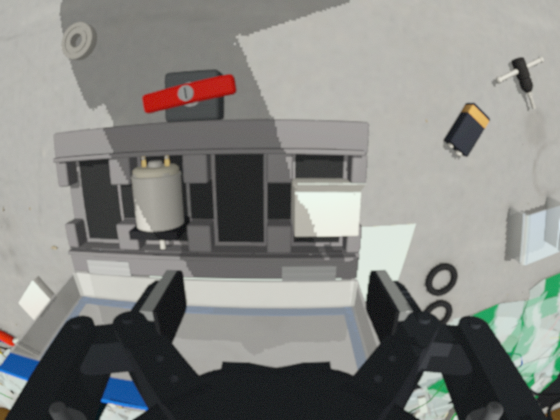

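Motor C sits in pocket 1. The carton's top face spans (292..360, 187..237), so I'll compute its centre.

Run:
```python
from h import *
c=dict(np.load('w5.npz'))
for z in(.061,.08):print([hit(c,u,v,z,1).round(4)[:2].tolist() for u,v in((292,188),(360,186),(360,237),(293,237))])
print('motor fl',[hit(c,u,v,.05,1).round(4)[:2].tolist() for u,v in((129,232),(188,232))])
```

```text
[[0.5305, 0.2816], [0.5274, 0.3325], [0.5679, 0.3366], [0.5688, 0.2839]]
[[0.5264, 0.2805], [0.5234, 0.3273], [0.5607, 0.331], [0.5615, 0.2826]]
motor fl [[0.5731, 0.1451], [0.5711, 0.1991]]
```

Emit:
step_arm:
  deltas:
    - [[0, -0.006, 0.02, 0, 0, 0, 0], [0, 0, 0.019, -0.02, 0, 0, 0], [0, 0, 0, -0.03, 0, 0, 0], [0, 0, 0, -0.03, 0, 0, 0], [0, 0, 0, -0.025, 0, 0, 0], [0, 0, 0, -0.017, 0, 0, 0], [0, 0, 0, 0, 0, 0, 0], [255, 0, 0, 0, 0, 0, 0], [255, 0, 0, 0, 0, 0, 0], [255, 0, 0, 0, 0, 0, 0], [255, 0, 0, 0, 0, 0, 0], [255, 0, 0, 0, 0, 0, 0], [255, 0, 0, 0, 0, 0, 0], [255, 0, 0, 0, 0, 0, 0], [255, 0, 0, 0.02, 0, 0, 0], [255, 0, 0, 0.02, 0, 0, 0]]
  force: 40

```text
time: 10.7
tool_pos: [0.5492, 0.3095, 0.081]
orientation: [180.0, 0.0, -178.6]
contact_force: [-0.3, -0.6, -0.7]
finger_gap: 0.0495
grip_force: 42.1
```

Emit:
step_arm:
  deltas:
    - [[255, 0, 0, 0.03, 0, 0, 0], [255, -0.02, 0, 0.01, 0, 0, 0], [255, -0.03, 0.005, 0, 0, 0, 0], [255, -0.03, 0.005, 0, 0, 0, 0], [255, -0.03, 0.005, 0, 0, 0, 0], [255, -0.03, 0.005, 0, 0, 0, 0], [255, -0.024, 0, 0, 0, 0, 0], [255, 0, 0, -0.03, 0, 0, 0], [255, 0, 0, -0.03, 0, 0, 0], [255, 0, 0, -0.015, 0, 0, 0], [255, 0, 0, -0.01, 0, 0, 0], [255, 0, 0, -0.001, 0, 0, 0], [255, 0, 0, 0, 0, 0, 0]]

```text
time: 12.0
tool_pos: [0.3855, 0.3298, 0.0346]
orientation: [180.0, 0.1, -178.6]
contact_force: [-0.2, 0.6, -0.2]
finger_gap: 0.0496
grip_force: 42.7
```

Emit:
step_arm:
  deltas:
    - [[100, 0, 0, 0, 0, 0, 0], [50, 0, 0, 0, 0, 0, 0], [0, 0, 0, 0, 0, 0, 0], [0, 0, 0, 0.02, 0, 0, 0], [0, 0, 0, 0.035, 0, 0, 0], [0, 0, 0, 0.035, 0, 0, 0], [0, 0, -0.02, 0.035, 0, 0, 0], [0, 0.01, -0.04, 0.03, 0, 0, 0], [0, 0.01, -0.04, 0.01, 0, 0, 0], [0, 0.01, -0.04, 0, 0, 0, 0], [0, 0.01, -0.04, 0, 0, 0, 0], [0, 0.01, -0.04, 0, 0, 0, 0], [0, 0.01, -0.04, 0, 0, 0, 0], [0, 0.01, -0.04, 0, 0, 0, 0], [0, 0.01, -0.04, 0, 0, 0, 0], [0, 0.01, -0.04, 0, 0, 0, 0], [0, 0.01, -0.04, 0, 0, 0, 0], [0, 0.01, -0.04, 0, 0, 0, 0], [0, 0.005, -0.04, 0, 0, 0, 0], [0, 0, -0.04, 0, 0, 0, 0]]

```text
time: 14.0
tool_pos: [0.5001, -0.2114, 0.1983]
orientation: [-180.0, 0.0, -178.6]
contact_force: [0.4, -0.3, -0.0]
finger_gap: 0.0856
grip_force: 0.0
```

Emit:
step_arm:
  deltas:
    - [[0, 0, -0.02, 0, 0, 0, 0], [0, 0, 0, 0, 0, 0, 0], [0, 0, 0, 0, 0, 0, 0]]

```text
time: 14.3
tool_pos: [0.4998, -0.2295, 0.1982]
orientation: [180.0, -0.0, -178.6]
contact_force: [0.3, -0.8, -0.1]
finger_gap: 0.0855
grip_force: 0.0
```

Run:
```python
from h import *
c=cam('wrist');save(c,'w6.png');print(telemetry.sense()['tool_pos'],telemetry.sense()['joint_pos'][5],c['xyz'])
np.savez('w6.npz',**c)
```

```text
[ 0.49989925 -0.22897742  0.19828937] -119.84618942669293 [ 0.42409951 -0.23102024  0.32962263]
```

View pics/w6.png

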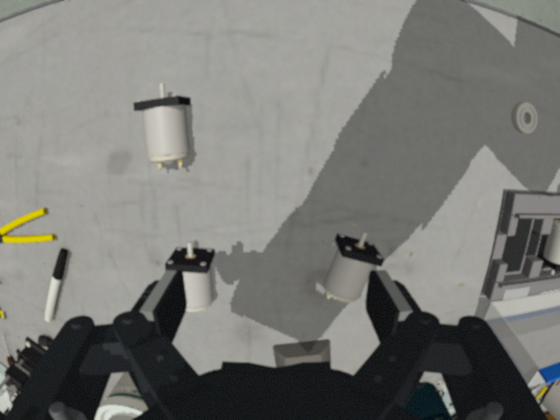

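The view shows D's flange top at (135,104)-(190,100). B's face ends near (166,271)-(213,273), and A's near (336,254)-(379,268).

```bash
cat >> h.py <<'E'
def bar(c,n,p,q,off,z=.044):
    L=hit(c,*p,z,1);R=hit(c,*q,z,1)
    if L[1]<R[1]: L,R=R,L
    t=(L-R)/np.linalg.norm(L-R);f=(L+R)/2;ax=np.array([t[1],-t[0],0])
    print(n,'w',np.linalg.norm(L-R).round(4),'yaw',np.degrees(np.arctan2(-t[0],t[1])).round(1),'ctr',(f+ax*off)[:2].round(4))
E
python3 - <<'E'
from h import *
c=dict(np.load('w6.npz'))
bar(c,'D',(135,104),(190,100),.0175);bar(c,'B',(166,271),(213,272),.0135);bar(c,'A',(336,254),(379,268),.0135)
im=c['color'][215:315,130:400];cv2.imwrite('pics/w6c.png',cv2.resize(im,None,fx=2.9,fy=2.9))
E
```

```text
D w 0.0535 yaw 0.8 ctr [ 0.4264 -0.3329]
B w 0.0498 yaw 2.0 ctr [ 0.5879 -0.3137]
A w 0.0492 yaw -18.4 ctr [ 0.5715 -0.1497]
```

View pics/w6c.png

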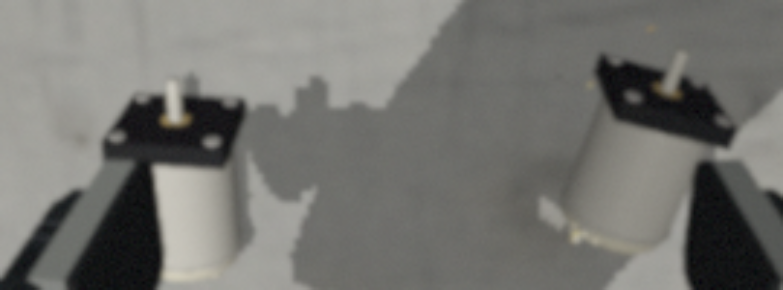

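Emit:
step_arm:
  deltas:
    - [[0, -0.02, -0.03, -0.01, 0, 0, -1], [0, -0.025, -0.035, -0.03, 0, 0, 0], [0, -0.02, -0.03, -0.028, 0, 0, 0], [0, -0.005, -0.007, 0, 0, 0, 0], [0, 0, 0, 0, 0, 0, 0], [0, 0, 0, 0, 0, 0, 0]]

```text
time: 14.95
tool_pos: [0.4322, -0.3293, 0.1329]
orientation: [-179.9, 0.1, -179.5]
contact_force: [-0.1, -0.8, 0.3]
finger_gap: 0.0856
grip_force: 0.0
```

```bash
cat >> h.py <<'E'
def runs(c,th=85,box=(60,330,180,380)):
    """dark flange in the central part of a wrist view: largest dark blob, its extremes"""
    r0,r1,c0,c1=box
    g=cv2.cvtColor(c['color'],cv2.COLOR_BGR2GRAY);s=g[r0:r1,c0:c1]
    m=(cv2.morphologyEx((s<th).astype(np.uint8),cv2.MORPH_OPEN,np.ones((3,3))))
    k,l,st,ce=cv2.connectedComponentsWithStats(m)
    for i in np.argsort(-st[1:,4])[:4]+1:
        x,y,w,h,a=st[i];x+=c0;y+=r0
        if a>80: print('dark',x,y,w,h,a,'hits z.044 TL',hit(c,x,y,.044,1)[:2].round(4),'BR',hit(c,x+w,y+h,.044,1)[:2].round(4), 'rect',cv2.minAreaRect(np.argwhere(l==i)[:,::-1].astype(np.float32))[1:])
    m=(s>170).astype(np.uint8);k,l,st,ce=cv2.connectedComponentsWithStats(m)
    for i in np.argsort(-st[1:,4])[:2]+1: print('bright',st[i]+[c0,r0,0,0,0])
E
python3 - <<'E'
from h import *
c=cam('wrist');print(telemetry.sense()['tool_pos'],c['xyz']);np.savez('w7.npz',**c);save(c,'w7.png')
runs(c)
g=cv2.cvtColor(c['color'],cv2.COLOR_BGR2GRAY);print(g[100:330:4,276])
E
```

```text
[ 0.43233209 -0.3291632   0.13292433] [ 0.35628261 -0.32942935  0.26420764]
dark 230 176 62 25 1102 hits z.044 TL [ 0.397  -0.3606] BR [ 0.4146 -0.3174] rect ((21.944089889526367, 61.343711853027344), 85.91438293457031)
dark 365 270 15 60 726 hits z.044 TL [ 0.4692 -0.2589] BR [ 0.5294 -0.2368] rect ((59.0, 14.0), 90.0)
dark 180 272 6 49 217 hits z.044 TL [ 0.4724 -0.4032] BR [ 0.5197 -0.4039] rect ((48.0, 5.0), 90.0)
bright [ 242  199   43   65 2260]
bright [257 161   6  21  94]
[160 160 160 161 161 160 160 160 161 161 161 159 158 158 158 159 159 156
 156  47  20  20  48  45  51 178 179 179 182 183 181 184 184 185 186 186
 187 185 185 176 146 106 101 105 101 107 107 107 104 107 107 106 104 106
 106 107 106 107]
```

Emit:
step_arm:
  deltas:
    - [[0, -0.004, -0.01, -0.01, 0, 0, 0], [0, 0, 0, -0.03, 0, 0, 0], [0, 0, 0, -0.03, 0, 0, 0], [0, 0, 0, -0.03, 0, 0, 0], [0, 0, 0, -0.0175, 0, 0, 0], [0, 0, 0, 0, 0, 0, 0], [255, 0, 0, 0, 0, 0, 0], [255, 0, 0, 0, 0, 0, 0], [255, 0, 0, 0, 0, 0, 0], [255, 0, 0, 0, 0, 0, 0], [255, 0, 0, 0, 0, 0, 0], [255, 0, 0, 0, 0, 0, 0], [255, 0, 0, 0, 0, 0, 0]]
  force: 60

```text
time: 16.3
tool_pos: [0.4277, -0.3406, 0.0158]
orientation: [-179.9, 0.1, -179.6]
contact_force: [-1.9, 1.6, 9.2]
finger_gap: 0.0422
grip_force: 58.5
```

Emit:
step_arm:
  deltas:
    - [[255, 0, 0, 0.025, 0, 0, 0.8], [255, 0, 0, 0.035, 0, 0, 0], [255, 0, 0.02, 0.035, 0, 0, 0], [255, 0.008, 0.03, 0.03, 0, 0, 0], [255, 0.01, 0.04, 0.02, 0, 0, 0], [255, 0.01, 0.04, 0, 0, 0, 0], [255, 0.01, 0.04, 0, 0, 0, 0], [255, 0.01, 0.04, 0, 0, 0, 0], [255, 0.01, 0.04, 0, 0, 0, 0], [255, 0.01, 0.04, 0, 0, 0, 0], [255, 0.01, 0.04, 0, 0, 0, 0], [255, 0.01, 0.04, 0, 0, 0, 0], [255, 0.01, 0.04, 0, 0, 0, 0], [255, 0.01, 0.04, 0, 0, 0, 0], [255, 0.01, 0.04, 0, 0, 0, 0], [255, 0.01, 0.04, 0, 0, 0, 0], [255, 0.01, 0.03, 0, 0, 0, 0], [255, 0, 0.018, 0, 0, 0, 0], [255, 0, 0, 0, 0, 0, 0], [255, 0, 0, 0, 0, 0, 0]]

```text
time: 18.3
tool_pos: [0.5648, 0.2374, 0.1592]
orientation: [-180.0, -0.0, -178.8]
contact_force: [-0.7, 0.2, -2.0]
finger_gap: 0.0421
grip_force: 60.6
```

Emit:
step_arm:
  deltas:
    - [[255, -0.009, 0, -0.02, 0, 0, 0], [255, 0, 0, -0.03, 0, 0, 0], [255, 0, 0, -0.03, 0, 0, 0], [255, 0, 0, -0.0135, 0, 0, 0], [255, 0, 0, 0, 0, 0, 0], [255, 0, 0, 0, 0, 0, 0]]

```text
time: 18.9
tool_pos: [0.5567, 0.2376, 0.067]
orientation: [180.0, 0.1, -178.8]
contact_force: [0.5, 0.2, -1.9]
finger_gap: 0.0422
grip_force: 60.6
```

Run:
```python
from h import *
c=cam('wrist');print(telemetry.sense()['tool_pos'],telemetry.sense()['finger_gap']);np.savez('w8.npz',**c);save(c,'w8.png')
```

```text
[0.5569149  0.23781732 0.06740379] 0.0422644388841559
```

View pics/w8.png

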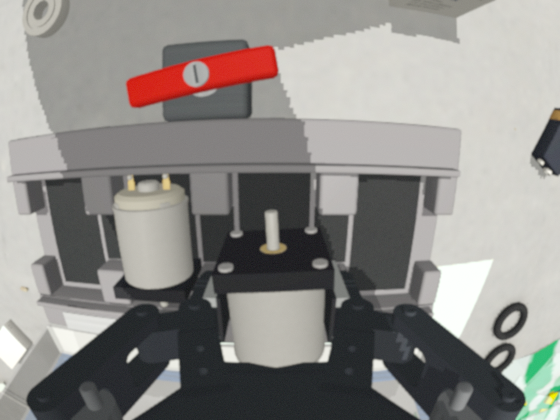

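Motor D is centred over pocket 2: its shaft is at u=273 and the ribs are at 232 and 318. I'm checking the x offset.

Run:
```python
from h import *
c=dict(np.load('w8.npz'))
print(hit(c,274,278,.0957,1).round(4),hit(c,274,290,.0957,1).round(4),'-> centre minus .0215 / .0135')
```

```text
[0.5364 0.2371 0.0957] [0.5414 0.2371 0.0957] -> centre minus .0215 / .0135
```

Emit:
step_arm:
  deltas:
    - [[255, -0.0015, 0, -0.015, 0, 0, 0], [255, 0, 0, -0.015, 0, 0, 0], [255, 0, 0, -0.009, 0, 0, 0], [255, 0, 0, -0.006, 0, 0, 0], [255, 0, 0, 0, 0, 0, 0], [85, 0, 0, 0, 0, 0, 0], [85, 0, 0, 0, 0, 0, 0], [85, 0, 0, 0, 0, 0, 0], [85, 0, 0, 0, 0, 0, 0]]

```text
time: 19.85
tool_pos: [0.5546, 0.2379, 0.0205]
orientation: [-180.0, -0.0, -178.8]
contact_force: [-0.7, 0.4, -1.4]
finger_gap: 0.0571
grip_force: 0.0
```

Emit:
step_arm:
  deltas:
    - [[85, 0, 0, 0.025, 0, 0, 0], [85, 0, 0, 0.035, 0, 0, 0], [40, 0, -0.01, 0.035, 0, 0, 0], [0, 0, -0.03, 0.035, 0, 0, -3], [0, 0, -0.04, 0, 0, 0, -4], [0, 0, -0.04, 0, 0, 0, -4], [0, 0.005, -0.04, 0, 0, 0, -4], [0, 0.005, -0.04, 0, 0, 0, 0], [0, 0.005, -0.04, 0, 0, 0, 0], [0, 0.002, -0.04, 0, 0, 0, 0], [0, 0, -0.04, 0, 0, 0, 0], [0, 0, -0.04, -0.01, 0, 0, 0], [0, 0, -0.026, -0.01, 0, 0, 0], [0, 0, 0, 0, 0, 0, 0], [0, 0, 0, 0, 0, 0, 0], [0, 0, 0, 0, 0, 0, 0]]

```text
time: 21.45
tool_pos: [0.5718, -0.1472, 0.1311]
orientation: [180.0, 0.0, 166.2]
contact_force: [-0.1, 0.5, 0.5]
finger_gap: 0.0857
grip_force: 0.0
```

Run:
```python
from h import *
c=cam('wrist');s=telemetry.sense();print(s['tool_pos'],s['orientation'],c['xyz']);np.savez('w9.npz',**c);save(c,'w9.png')
runs(c)
g=cv2.cvtColor(c['color'],cv2.COLOR_BGR2GRAY);print(g[100:330:4,276])
```

```text
[ 0.57188467 -0.14706897  0.13113141] [1.79997736e+02 3.55790351e-02 1.66265714e+02] [ 0.49819031 -0.1288962   0.26243364]
dark 247 183 63 25 1255 hits z.044 TL [ 0.5371 -0.1584] BR [ 0.5649 -0.1201] rect ((24.0, 62.0), 90.0)
dark 365 270 15 60 715 hits z.044 TL [ 0.6237 -0.0883] BR [ 0.6869 -0.0817] rect ((59.0, 14.0), 90.0)
dark 180 272 6 49 213 hits z.044 TL [ 0.5915 -0.2278] BR [ 0.6368 -0.2399] rect ((48.0, 5.0), 90.0)
bright [254 208  13  50 323]
bright [228 305   7   7  26]
[157 133 122 119 127 115 112 111 117 134 121 125 130 112 109 112 126 133
 139 140 139 134 133  32  30  36  34 134 151 150 151 150 149 148 150 149
 148 148 148 148 148 142 151 110 107 112 108 110 114 112 113 112 112 110
 114 115 113 113]
```

Run:
```python
from h import *
c=dict(np.load('w9.npz'))
f=hit(c,278.5,207.5,.044,1);a=np.radians(-13.8);print(f,f[:2]+.0135*np.array([np.cos(a),np.sin(a)]))
```

```text
[ 0.55928613 -0.14147006  0.044     ] [ 0.57239644 -0.14469026]
```

Emit:
step_arm:
  deltas:
    - [[0, 0.0015, 0.0025, -0.01, 0, 0, 0], [0, 0, 0, -0.03, 0, 0, 0], [0, 0, 0, -0.03, 0, 0, 0], [0, 0, 0, -0.03, 0, 0, 0], [0, 0, 0, -0.0155, 0, 0, 0], [0, 0, 0, 0, 0, 0, 0], [255, 0, 0, 0, 0, 0, 0], [255, 0, 0, 0, 0, 0, 0], [255, 0, 0, 0, 0, 0, 0], [255, 0, 0, 0, 0, 0, 0], [255, 0, 0, 0, 0, 0, 0], [255, 0, 0, 0, 0, 0, 0], [255, 0, 0, 0, 0, 0, 0]]

```text
time: 22.8
tool_pos: [0.5739, -0.1457, 0.0168]
orientation: [-180.0, 0.1, 166.2]
contact_force: [-2.1, 0.4, 6.2]
finger_gap: 0.0422
grip_force: 59.8
```

Emit:
step_arm:
  deltas:
    - [[255, 0, 0, 0.025, 0, 0, 0], [255, 0, 0, 0.035, 0, 0, 0], [255, 0, 0.015, 0.035, 0, 0, 3], [255, 0, 0.03, 0.035, 0, 0, 4], [255, 0, 0.04, 0.015, 0, 0, 4], [255, -0.005, 0.04, 0, 0, 0, 4], [255, -0.005, 0.04, 0, 0, 0, 0], [255, -0.005, 0.04, 0, 0, 0, 0], [255, -0.0045, 0.04, 0, 0, 0, 0], [255, 0, 0.04, 0, 0, 0, 0], [255, 0, 0.04, 0, 0, 0, 0], [255, 0, 0.04, 0, 0, 0, 0], [255, 0, 0.04, 0, 0, 0, 0], [255, 0, 0.04, 0, 0, 0, 0], [255, 0, 0.035, 0, 0, 0, 0], [255, 0, 0.016, -0.02, 0, 0, 0], [255, 0, 0, -0.03, 0, 0, 0], [255, 0, 0, -0.03, 0, 0, 0], [255, 0, 0, -0.015, 0, 0, 0], [255, 0, 0, 0, 0, 0, 0]]

```text
time: 24.8
tool_pos: [0.5529, 0.3499, 0.0636]
orientation: [-179.9, -0.2, -178.8]
contact_force: [0.2, -0.4, -1.6]
finger_gap: 0.0417
grip_force: 61.5
```

Run:
```python
from h import *
c=cam('wrist');s=telemetry.sense();print(s['tool_pos'],s['orientation'],s['finger_gap'],s['grip_force']);np.savez('w10.npz',**c);save(c,'w10.png')
im=cv2.resize(c['color'][130:330,150:450],None,fx=2,fy=2);cv2.imwrite('pics/w10c.png',im)
```

```text
[0.55366017 0.35030399 0.06544485] [-1.79987352e+02 -2.64500537e-02 -1.78820238e+02] 0.0419624756469953 61.544984579086304
```

View pics/w10c.png

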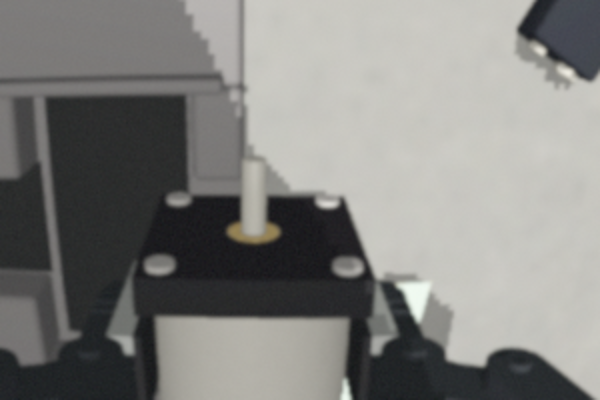

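The picture shows I overshot by 40 mm in y: the motor hangs over the outer wall. The motor sits well in the grip, so I'll correct by -40.5 mm and lower it.

Emit:
step_arm:
  deltas:
    - [[255, 0, -0.02, 0, 0, 0, 0], [255, 0, -0.0205, 0, 0, 0, 0], [255, 0, 0, 0, 0, 0, 0], [255, 0, 0, -0.015, 0, 0, 0], [255, 0, 0, -0.015, 0, 0, 0], [255, 0, 0, -0.006, 0, 0, 0], [255, 0, 0, -0.005, 0, 0, 0], [255, 0, 0, 0, 0, 0, 0], [255, 0, 0, 0, 0, 0, 0]]

```text
time: 25.75
tool_pos: [0.5537, 0.3102, 0.0241]
orientation: [180.0, 0.0, -178.8]
contact_force: [-0.8, 0.4, -2.2]
finger_gap: 0.0418
grip_force: 61.8
```

Emit:
step_arm:
  deltas:
    - [[85, 0, 0, -0.001, 0, 0, 0], [85, 0, 0, 0, 0, 0, 0], [85, 0, 0, 0, 0, 0, 0], [85, 0, 0, 0.025, 0, 0, 0], [85, 0, 0, 0.035, 0, 0, 0], [40, 0, -0.012, 0.035, 0, 0, 0], [0, 0, -0.03, 0.035, 0, 0, 0], [0, 0, -0.04, 0, 0, 0, 0], [0, 0, -0.04, 0, 0, 0, 0], [0, 0, -0.04, 0, 0, 0, 0], [0, 0, -0.04, 0, 0, 0, 0], [0, 0.003, -0.04, 0, 0, 0, 0], [0, 0.003, -0.04, 0, 0, 0, 0], [0, 0.004, -0.04, 0, 0, 0, 0], [0, 0.004, -0.04, 0, 0, 0, 0], [0, 0.004, -0.04, 0, 0, 0, 0], [0, 0.004, -0.04, 0, 0, 0, 0], [0, 0.004, -0.04, 0, 0, 0, 0], [0, 0.004, -0.04, 0, 0, 0, 0], [0, 0.004, -0.04, -0.01, 0, 0, 0]]

```text
time: 27.75
tool_pos: [0.5881, -0.2541, 0.1447]
orientation: [-179.9, 0.1, -178.8]
contact_force: [-0.1, 0.4, -0.7]
finger_gap: 0.0855
grip_force: 0.0
```

Emit:
step_arm:
  deltas:
    - [[0, 0, -0.04, -0.01, 0, 0, 0], [0, 0, -0.02, 0, 0, 0, 0], [0, 0, 0, 0, 0, 0, 0], [0, 0, 0, 0, 0, 0, 0], [0, 0, 0, 0, 0, 0, 0]]

```text
time: 28.25
tool_pos: [0.5879, -0.311, 0.1335]
orientation: [-180.0, 0.0, -178.7]
contact_force: [0.4, 0.3, 0.5]
finger_gap: 0.0853
grip_force: 0.0
```

Run:
```python
from h import *
c=cam('wrist');s=telemetry.sense();print(s['tool_pos'],s['orientation'],s['joint_pos']);np.savez('w11.npz',**c);save(c,'w11.png')
runs(c)
```

```text
[ 0.58793835 -0.31093227  0.13359861] [-1.79991171e+02  2.14055973e-02 -1.78731802e+02] [-3.10281741e+01  3.73365734e+01  7.26056072e+01  4.22772238e-03
  7.00350079e+01 -1.22297813e+02]
dark 235 184 61 24 1132 hits z.044 TL [ 0.5588 -0.3393] BR [ 0.5752 -0.2962] rect ((60.40303039550781, 22.72515869140625), 2.12109637260437)
dark 355 270 25 60 922 hits z.044 TL [ 0.624 -0.248] BR [ 0.6842 -0.2168] rect ((58.99999237060547, 23.999996185302734), 90.0)
dark 180 272 6 48 213 hits z.044 TL [ 0.6292 -0.3845] BR [ 0.6756 -0.3844] rect ((4.999999046325684, 46.99999237060547), 0.0)
bright [ 244  208   42   59 1796]
bright [264 169   6  21 106]
```

Emit:
step_arm:
  deltas:
    - [[0, 0.001, -0.007, -0.01, 0, 0, 0], [0, 0, 0, -0.03, 0, 0, 0], [0, 0, 0, -0.03, 0, 0, 0], [0, 0, 0, -0.03, 0, 0, 0], [0, 0, 0, -0.018, 0, 0, 0], [0, 0, 0, 0, 0, 0, 0], [255, 0, 0, 0, 0, 0, 0], [255, 0, 0, 0, 0, 0, 0], [255, 0, 0, 0, 0, 0, 0], [255, 0, 0, 0, 0, 0, 0], [255, 0, 0, 0, 0, 0, 0], [255, 0, 0, 0, 0, 0, 0], [255, 0, 0, 0, 0, 0, 0]]

```text
time: 29.6
tool_pos: [0.5893, -0.3195, 0.0171]
orientation: [-179.9, 0.1, -178.8]
contact_force: [-1.3, 0.9, 6.8]
finger_gap: 0.0422
grip_force: 60.1
```

Emit:
step_arm:
  deltas:
    - [[255, 0, 0, 0.025, 0, 0, 0], [255, 0, 0, 0.035, 0, 0, 0], [255, 0, 0.013, 0.035, 0, 0, 0], [255, -0.005, 0.04, 0.035, 0, 0, 0], [255, -0.005, 0.04, 0.015, 0, 0, 0], [255, -0.005, 0.04, 0, 0, 0, 0], [255, -0.005, 0.04, 0, 0, 0, 0], [255, -0.005, 0.04, 0, 0, 0, 0], [255, -0.006, 0.04, 0, 0, 0, 0], [255, 0, 0.04, 0, 0, 0, 0], [255, 0, 0.04, 0, 0, 0, 0], [255, 0, 0.04, 0, 0, 0, 0], [255, 0, 0.04, 0, 0, 0, 0], [255, 0, 0, -0.02, 0, 0, 0], [255, 0, 0, -0.03, 0, 0, 0], [255, 0, 0, -0.03, 0, 0, 0], [255, 0, 0, -0.015, 0, 0, 0], [255, 0, 0, 0, 0, 0, 0], [255, 0, 0, 0, 0, 0, 0]]

```text
time: 31.5
tool_pos: [0.5586, 0.0914, 0.0643]
orientation: [180.0, 0.1, -178.8]
contact_force: [1.1, 0.1, -1.5]
finger_gap: 0.042
grip_force: 61.3
```

Run:
```python
from h import *
c=cam('wrist');s=telemetry.sense();print(s['tool_pos'],s['orientation'],s['finger_gap']);np.savez('w12.npz',**c)
cv2.imwrite('pics/w12c.png',cv2.resize(c['color'][100:340,140:480],None,fx=2,fy=2))
```

```text
[0.55875662 0.09137367 0.06462065] [ 1.79990041e+02  1.32230288e-01 -1.78816779e+02] 0.04169037718100265
```

View pics/w12c.png

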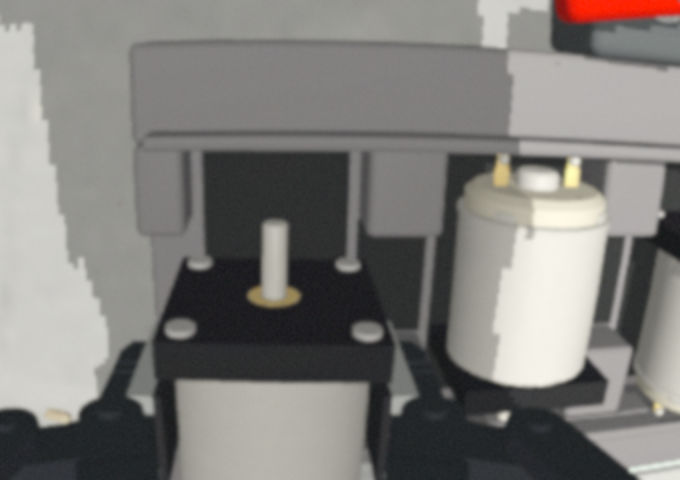

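Motor B is centred over pocket 0: shaft at 275, walls at 190 and 362 in crop pixels. I'm lowering and releasing it.

Emit:
step_arm:
  deltas:
    - [[255, 0, 0.001, -0.015, 0, 0, 0], [255, 0, 0, -0.015, 0, 0, 0], [255, 0, 0, -0.007, 0, 0, 0], [255, 0, 0, -0.005, 0, 0, 0], [255, 0, 0, 0, 0, 0, 0], [255, 0, 0, 0, 0, 0, 0], [85, 0, 0, 0, 0, 0, 0], [85, 0, 0, 0, 0, 0, 0], [85, 0, 0, 0, 0, 0, 0], [85, 0, 0, 0, 0, 0, 0], [85, 0, 0, 0.025, 0, 0, 0], [85, 0, 0, 0.035, 0, 0, 0], [85, 0, 0.02, 0.035, 0, 0, 0], [85, 0, 0.03, 0.035, 0, 0, 0], [85, -0.02, 0.03, 0.035, 0, 0, 0], [85, -0.02, 0.03, 0.02, 0, 0, 0], [85, -0.02, 0, 0, 0, 0, 0], [85, 0, 0, 0, 0, 0, 0], [85, 0, 0, 0, 0, 0, 0]]

```text
time: 33.45
tool_pos: [0.4982, 0.2021, 0.2057]
orientation: [-180.0, 0.0, -178.8]
contact_force: [0.4, -0.7, -0.5]
finger_gap: 0.057
grip_force: 0.0
```

Run:
```python
from h import *
c=cam('wrist');s=telemetry.sense();print(s['tool_pos'],s['orientation'],s['finger_gap']);np.savez('w13.npz',**c);save(c,'w13.png')
```

```text
[0.49848604 0.20193165 0.20548929] [-1.79990473e+02 -1.27808622e-02 -1.78829461e+02] 0.05727013894487007
```

View pics/w13.png

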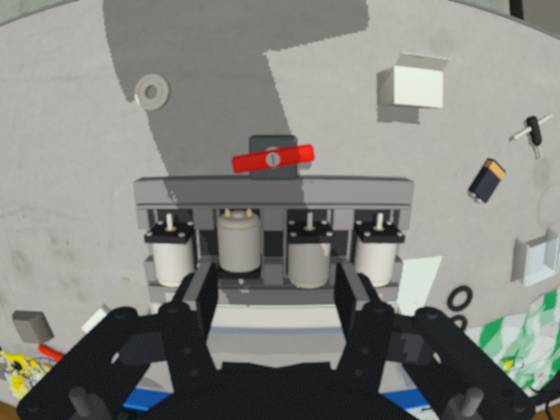

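All motors are in their pockets (shafts at (168,220), (310,220) and (378,220); C's rear at (238,215)). The carton stands on the worktop at (415,85). Next I'll plan the lid-closing arc, with the closed fingertips behind the lip.

Run:
```python
from h import *
H=np.array([.6268,.026]);prev=None
for th in np.arange(1.6,-.01,-.1):
    u=np.array([-np.cos(th),np.sin(th)]);n=np.array([np.sin(th),np.cos(th)])
    p=H+.125*u+.004*n+[-.011*np.cos(2*th),.011*np.sin(2*th)+.011+.003]
    print(round(th,1),p.round(4),None if prev is None else (p-prev).round(4));prev=p
```

```text
1.6 [0.6454 0.1642] None
1.5 [0.6328 0.1665] [-0.0126  0.0023]
1.4 [0.6199 0.1675] [-0.013  0.001]
1.3 [0.6066 0.1672] [-0.0132 -0.0004]
1.2 [0.5933 0.1654] [-0.0133 -0.0018]
1.1 [0.5801 0.1621] [-0.0132 -0.0033]
1.0 [0.5672 0.1573] [-0.0129 -0.0048]
0.9 [0.5547 0.1511] [-0.0125 -0.0062]
0.8 [0.5429 0.1435] [-0.0118 -0.0077]
0.7 [0.5319 0.1344] [-0.011 -0.009]
0.6 [0.5219 0.1241] [-0.01   -0.0103]
0.5 [0.5131 0.1127] [-0.0088 -0.0114]
0.4 [0.5056 0.1003] [-0.0075 -0.0124]
0.3 [0.4995 0.087 ] [-0.0061 -0.0133]
0.2 [0.495 0.073] [-0.0045 -0.0139]
0.1 [0.492  0.0586] [-0.0029 -0.0144]
-0.0 [0.4908 0.044 ] [-0.0012 -0.0146]
```

Emit:
step_arm:
  deltas:
    - [[255, 0, 0.02, 0.02, 0, 0, 0], [255, 0.02, 0.02, 0.005, 0, 0, 0], [255, 0.03, 0.023, 0, 0, 0, 0], [255, 0.03, 0, 0, 0, 0, 0], [255, 0.03, 0, 0, 0, 0, 0], [255, 0.03, 0, 0, 0, 0, 0], [255, 0.03, 0, 0, 0, 0, 0], [255, 0.007, 0, 0, 0, 0, 0], [255, 0, 0, -0.02, 0, 0, 0], [255, 0, 0, -0.02, 0, 0, 0], [255, 0, 0, -0.015, 0, 0, 0], [255, 0, 0, 0, 0, 0, 0], [255, 0, 0, 0, 0, 0, 0]]

```text
time: 34.8
tool_pos: [0.6752, 0.2651, 0.1762]
orientation: [180.0, 0.0, -178.8]
contact_force: [0.5, -0.4, 0.9]
finger_gap: 0.0
grip_force: 0.0
```

Emit:
step_arm:
  deltas:
    - [[255, 0, 0, -0.008, 0, 0, 0], [255, -0.01, 0, 0, 0, 0, 0], [255, -0.01, 0, 0, 0, 0, 0], [255, -0.01, 0, 0, 0, 0, 0], [255, -0.01, 0, 0, 0, 0, 0], [255, -0.01, 0, 0, 0, 0, 0], [255, 0, 0, 0, 0, 0, 0]]

```text
time: 35.5
tool_pos: [0.6246, 0.2654, 0.1686]
orientation: [180.0, 0.1, -178.8]
contact_force: [0.7, -0.3, -0.2]
finger_gap: 0.0003
grip_force: 0.0
```

```bash
cat >> h.py <<'E'
def blue(c):
    h=cv2.cvtColor(c['color'],cv2.COLOR_BGR2HSV);m=((h[...,1]>140)&(h[...,0]>100)&(h[...,0]<125)&(h[...,2]>60)).astype(np.uint8);m[:150]=0
    k,l,s,ce=cv2.connectedComponentsWithStats(m)
    for i in range(1,k):
        if s[i,4]>25: print(s[i],ce[i].round(1))
E
python3 - <<'E'
from h import *
for n in('top','scene'):
    c=cam(n);print(n);blue(c)
E
```

```text
top
scene
[180 173  94  41 455] [226.8 192.9]
```

```bash
cat >> h.py <<'E'
def lip(c):
    for th in np.arange(1.8,-.01,-.1):
        p=lambda y:proj(c,(.628-.02*(y-.2015)-.143*np.cos(th),y,.028+.143*np.sin(th)))
        print(round(th,1),np.round(p(.0545),0),np.round(p(.3485),0))
E
python3 - <<'E'
from h import *
c=cam('scene');lip(c)
E
```

```text
1.8 [270. 160.] [172. 198.]
1.7 [272. 162.] [174. 200.]
1.6 [275. 165.] [176. 203.]
1.5 [278. 168.] [178. 207.]
1.4 [280. 171.] [180. 211.]
1.3 [283. 175.] [183. 215.]
1.2 [286. 179.] [185. 220.]
1.1 [288. 183.] [188. 225.]
1.0 [291. 188.] [190. 230.]
0.9 [293. 193.] [193. 235.]
0.8 [295. 198.] [195. 241.]
0.7 [297. 203.] [197. 246.]
0.6 [298. 208.] [199. 252.]
0.5 [300. 212.] [201. 257.]
0.4 [301. 217.] [202. 262.]
0.3 [301. 222.] [204. 267.]
0.2 [302. 226.] [205. 271.]
0.1 [302. 230.] [206. 276.]
-0.0 [302. 234.] [206. 279.]
```

Emit:
step_arm:
  deltas:
    - [[255, -0.009, 0, 0, 0, 0, 0], [255, -0.009, 0, -0.001, 0, 0, 0], [255, -0.013, 0, -0.002, 0, 0, 0], [255, -0.013, 0, -0.003, 0, 0, 0], [255, -0.013, 0, -0.005, 0, 0, 0], [255, -0.0125, 0, -0.006, 0, 0, 0], [255, -0.012, 0, -0.0075, 0, 0, 0], [255, -0.011, 0, -0.009, 0, 0, 0], [255, -0.01, 0, -0.0105, 0, 0, 0], [255, -0.009, 0, -0.0115, 0, 0, 0], [255, 0, 0, 0, 0, 0, 0]]

```text
time: 36.75
tool_pos: [0.5128, 0.2651, 0.1111]
orientation: [-180.0, -0.1, -178.8]
contact_force: [0.2, -0.1, -0.1]
finger_gap: -0.0005
grip_force: 0.0
```

Run:
```python
from h import *
c=cam('scene');blue(c)
```

```text
[271 195  22  11  47] [282.6 199.1]
[200 211 100  47 371] [249.3 234. ]
[181 231  20  12  52] [189.6 237.2]
```

Emit:
step_arm:
  deltas:
    - [[255, -0.0075, 0, -0.011, 0, 0, 0], [255, -0.006, 0, -0.013, 0, 0, 0], [255, -0.0045, 0, -0.014, 0, 0, 0], [255, -0.003, 0, -0.0145, 0, 0, 0], [255, -0.001, 0, -0.012, 0, 0, 0], [255, 0, 0, -0.003, 0, 0, 0], [255, 0, 0, -0.002, 0, 0, 0], [255, 0, 0, 0, 0, 0, 0]]

```text
time: 37.6
tool_pos: [0.4901, 0.2651, 0.0421]
orientation: [-179.9, -0.2, -178.8]
contact_force: [-11.4, -0.3, 1.4]
finger_gap: -0.0001
grip_force: 5.8
```

Run:
```python
from h import *
c=cam('scene');blue(c)
```

```text
[251 207  48  37 169] [279.6 226. ]
[183 223  37  44 229] [198.7 245.9]
[239 231  64  35 404] [270.4 246.9]
[205 264  29  17 182] [218.3 271.7]
```

Emit:
step_arm:
  deltas:
    - [[255, -0.002, 0, 0, 0, 0, 0], [255, 0, 0, -0.002, 0, 0, 0], [255, 0, 0, -0.001, 0, 0, 0], [255, 0, 0, 0, 0, 0, 0], [255, 0, 0, 0, 0, 0, 0]]

```text
time: 38.15
tool_pos: [0.49, 0.2654, 0.0409]
orientation: [180.0, 0.1, -178.8]
contact_force: [-7.5, -2.0, 15.1]
finger_gap: 0.0002
grip_force: 7.2
```

Emit:
step_arm:
  deltas:
    - [[255, 0, 0, 0.015, 0, 0, 0], [255, 0, 0, 0.02, 0, 0, 0], [255, -0.008, -0.012, 0, 0, 0, 0], [255, 0, -0.012, 0, 0, 0, 0], [255, 0, 0, -0.015, 0, 0, 0], [255, 0, 0, -0.01, 0, 0, 0], [255, 0, 0, 0, 0, 0, 0], [255, 0, 0, 0, 0, 0, 0]]

```text
time: 38.95
tool_pos: [0.4816, 0.2412, 0.0497]
orientation: [-180.0, -0.0, -178.8]
contact_force: [-1.1, -0.6, -0.1]
finger_gap: 0.0001
grip_force: 0.0
```

```bash
cat >> h.py <<'E'
def red(c):
    h=cv2.cvtColor(c['color'],cv2.COLOR_BGR2HSV);m=((h[...,1]>150)&((h[...,0]<8)|(h[...,0]>172))&(h[...,2]>80)).astype(np.uint8)
    k,l,s,ce=cv2.connectedComponentsWithStats(m)
    for i in range(1,k):
        if s[i,4]>40:
            r=cv2.minAreaRect(np.argwhere(l==i)[:,::-1].astype(np.float32));print(s[i],ce[i].round(1),r[1:])
E
python3 - <<'E'
from h import *
c=cam('scene');blue(c);lip_=0;red(c);print([np.round(proj(c,p)) for p in((.4607,.1998,.046),(.467,.162,.046),(.454,.237,.046))])
E
```

```text
[262 209  37  30 135] [283.7 224.5]
[183 218  45  49 276] [202.5 244.5]
[249 231  54  30 332] [275.9 244.3]
[205 259  38  22 247] [222.9 269.5]
[532  51  15  13 116] [539.4  56.5] ((14.55213737487793, 11.156637191772461), 14.03624439239502)
[250 250  25  19 154] [261.8 259.3] ((6.656401634216309, 27.457656860351562), 56.30992889404297)
[array([262., 257.]), array([273., 250.]), array([250., 264.])]
```

Emit:
step_arm:
  deltas:
    - [[255, -0.006, 0, -0.002, 0, 0, 0], [255, -0.005, 0, 0, 0, 0, 0], [255, -0.005, -0.001, 0, 0, 0, 0], [255, -0.005, -0.002, 0, 0, 0, 0], [255, -0.005, -0.0025, 0, 0, 0, 0], [255, -0.0035, -0.003, 0, 0, 0, 0], [255, -0.003, -0.0035, 0, 0, 0, 0], [255, -0.002, -0.0035, 0, 0, 0, 0], [255, -0.002, -0.0035, 0, 0, 0, 0], [255, 0, -0.002, 0, 0, 0, 0], [255, 0, -0.001, 0, 0, 0, 0], [255, 0, 0, 0, 0, 0, 0], [255, 0, 0, 0, 0, 0, 0]]

```text
time: 40.3
tool_pos: [0.4451, 0.2191, 0.0478]
orientation: [-180.0, -0.0, -178.8]
contact_force: [-1.7, 1.8, 1.0]
finger_gap: 0.0001
grip_force: 1.0
```

Little force at the stop so far, so I'll press on carefully.

Emit:
step_arm:
  deltas:
    - [[255, 0, -0.001, 0, 0, 0, 0], [255, 0, -0.001, 0, 0, 0, 0], [255, 0, -0.001, 0, 0, 0, 0], [255, 0, 0, 0, 0, 0, 0], [255, 0, 0, 0, 0, 0, 0]]

```text
time: 40.8
tool_pos: [0.4449, 0.2177, 0.0479]
orientation: [179.9, 0.0, -178.8]
contact_force: [-3.3, 18.1, -1.6]
finger_gap: 0.0001
grip_force: 8.2
```

Run:
```python
from h import *
c=cam('scene');red(c);print([np.round(proj(c,p)) for p in((.4607,.1998,.046),(.423,.199,.046),(.499,.2006,.046))])
```

```text
[532  51  15  13 114] [539.4  56.5] ((14.55213737487793, 11.156637191772461), 14.03624439239502)
[264 258   9  13  62] [267.6 265. ] ((12.400001525878906, 6.199999809265137), 53.13010025024414)
[array([262., 257.]), array([269., 267.]), array([254., 247.])]
```

Emit:
step_arm:
  deltas:
    - [[255, 0, 0.004, 0, 0, 0, 0], [255, 0, 0.006, 0, 0, 0, 0], [255, 0, 0, 0.03, 0, 0, 0], [255, 0, 0, 0.04, 0, 0, 0], [255, 0, 0, 0.04, 0, 0, 0], [255, -0.02, -0.03, 0.03, 0, 0, 0], [255, 0, -0.04, 0, 0, 0, 0], [255, 0, -0.04, 0, 0, 0, 0], [255, 0, -0.04, 0, 0, 0, 0], [255, 0, -0.04, 0, 0, 0, 0], [255, 0, -0.04, 0, 0, 0, 0], [255, 0, -0.04, 0, 0, 0, 0], [255, 0, -0.04, 0, 0, 0, 0], [255, 0, 0, 0, 0, 0, 0]]

```text
time: 42.25
tool_pos: [0.4249, -0.0873, 0.1879]
orientation: [-179.9, 0.0, -179.0]
contact_force: [-0.0, 0.6, 0.5]
finger_gap: 0.0001
grip_force: 0.0
```

Run:
```python
from h import *
c=cam('scene');red(c);blue(c);print('pred',[np.round(proj(c,p)) for p in((.423,.199,.046),(.499,.2006,.046))])
c=cam('top');red(c);blue(c);print([np.round(proj(c,p),1) for p in((.423,.199,.046),(.499,.2006,.046),(.485,.0545,.03),(.479,.3485,.03))])
# bystander change vs first top picture
a=cv2.imread('pics/t1.png');d=cv2.absdiff(a,c['color']).max(2);k,l,s,ce=cv2.connectedComponentsWithStats((d>40).astype(np.uint8))
for i in range(1,k):
    if s[i,4]>40:print(s[i])
print(telemetry.sense()['contact_force'])
```

```text
[532  51  13   7  57] [538.8  54.1] ((6.0, 12.0), 90.0)
[297 159  19   6  74] [305.7 161.4] ((4.242640495300293, 18.243356704711914), 81.8698959350586)
[253 248  19  23 140] [262.6 259.7] ((26.048622131347656, 6.402522563934326), 52.12501525878906)
[183 197 116  70 651] [237.9 232.4]
[260 231  43  23 271] [280.8 242. ]
[205 253  50  28 337] [229.2 266.4]
pred [array([269., 267.]), array([254., 247.])]
[345 145  19   9  80] [354.  148.6] ((19.23047637939453, 4.258177280426025), 15.945395469665527)
[243 228   5  23 100] [245. 239.] ((22.0, 4.0), 90.0)
[ 199  187   92   46 1049] [244.2 217.2]
[array([244. , 249.9]), array([244.2, 226.4]), array([289.1, 232.1]), array([198.9, 231.7])]
[266 162  23   5 107]
[ 195  167   97   84 4905]
[394 189  18  26 115]
[401 193   7  14  77]
[ 287  195  189  108 7452]
[345 195  14  24 156]
[407 242   7  15  82]
[195 251  18  16 247]
[ 230  265   44   35 1041]
[  311   302   249   118 12807]
[ 212  329   88   91 4067]
[300 363  22   9 129]
[288 379  11  11  61]
[352 407  21  13 152]
[ 0.31162636  0.17800837 -0.2034522 ]
```

The bar lies along x and the lip sits at its shut position. Nothing changed at the bystanders in the before/after difference, and the arm is clear, so I'm signing off.

```bash
python3 -c "
from bench import workorder;print(workorder.sign_off())"
```

```text
the job is handed in; nothing more can be done
None
```

I've handed the job in at about 42 s on the robot's clock, with no verdict returned: the carton (the only stray) is out on the worktop, all four motors are in pockets of their own, the lid is shut, the turnbutton is against its stop, and the bystanders showed no change in the camera check.

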